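Pour the marbles back into the glass jar

TASK

Lift the blue cup off the wooden stand by its handle and tip all six marbles out of it into the open glass jar. Then set the empty cup down upright in the middle of the notebook pile: put it down gently, neither dropped nor pressed hard, although the height of the pile is not known beforehand. Keep the jar standing where it is and leave the other things on the desk alone.

Things in the scene. Friction and masses are not known exactly. Their poses are not given: they have to be found in the camera images.
- cup: blue open round cup 72 mm high, outer radius 40 mm at the foot widening straight to 58 mm at the rim, wall 4 mm, floor 5 mm. A round wooden handle, 16 mm thick, sticks out level on the cup's own -x side, from 52 to 162 mm off the cup axis, its axis 60 mm above the foot. Origin: centre of the underside; z points up through the mouth. About 0.15 kg, plus 6 marbles of 20 g
- cup_grip (a point): point on the axis of the cup's handle, 115 mm from the cup axis and 60 mm above the foot (a good place to grip; the handle runs along the cup's x axis)
- cup_rim (a point): centre of the cup's mouth, 72 mm above the foot
- jar: round open clear-glass jar, 110 mm high, outer radius 58 mm, inner radius 54 mm, floor 6 mm, mass 0.5 kg, loose. Origin: centre of the underside
- jar_rim (a point): centre of the jar's mouth, 110 mm above its underside
- stand: pale wooden riser, 110 x 110 mm, 60 mm high, fixed; the cup stands on it at the start. Origin: centre of the underside
- notebooks: square pile of notebooks (160 x 160 mm, red, green and yellow covers) on a thin black mat (180 x 180 mm), both fixed to the desk. Origin: centre of the mat's underside, on the desk. The pile's top lies anywhere from 11 to 33 mm above the desk, differs from run to run and is not told by this pose: find it by feel or sight
- abacus: bystander: dark wooden abacus lying flat, 220 x 114 mm, 22 mm high; origin: centre of the underside
- stapler: bystander: chrome stapler, 140 x 36 mm, 47 mm high, long along its x; origin: centre of the underside
- pencil_pot: bystander: orange pencil pot, radius 40 mm, 100 mm high, pencils up to 165 mm; origin: centre of the underside
- jar_cap: bystander: the jar's brass twist cap lying flat, radius 61 mm, 18 mm high; origin: centre of the underside
- eraser: bystander: white eraser 60 x 30 x 16 mm; origin: centre of the underside
- marble0_center (a point): centre of the green glass marble, 25 mm in diameter, in the cup at the start
- marble1_center (a point): centre of the amber glass marble, 25 mm in diameter, in the cup at the start
- marble2_center (a point): centre of the red glass marble, 25 mm in diameter, in the cup at the start
- marble3_center (a point): centre of the yellow glass marble, 25 mm in diameter, in the cup at the start
- marble4_center (a point): centre of the purple glass marble, 25 mm in diameter, in the cup at the start
- marble5_center (a point): centre of the white glass marble, 25 mm in diameter, in the cup at the start
Not all that is in view belongs to the job. What is shaped like the stand but pink or turquoise is not meant.

How it is judged (in metres and radians):
On the way, in this order (a step that is already met when the one before it is completed fails the run):
1. the cup has been lifted clear of the stand, held (z of cup in the frame of stand above 0.075 m and contact force between the fingers and cup above 1 N), for 0.2 s.
2. the held cup is tipped beside or over the jar (angle between cup's own z axis and vertical above 0.8 rad and horizontal distance between cup and jar below 0.18 m and contact force between the fingers and cup above 1 N), for 0.1 s.
3. all six marbles are in the jar (horizontal distance between each of marble0_center, marble1_center, marble2_center, marble3_center, marble4_center, marble5_center and jar below 0.054 m and z of marble0_center in the frame of jar between 0.005 and 0.105 m and z of marble1_center in the frame of jar between 0.005 and 0.105 m and z of marble2_center in the frame of jar between 0.005 and 0.105 m and z of marble3_center in the frame of jar between 0.005 and 0.105 m and z of marble4_center in the frame of jar between 0.005 and 0.105 m and z of marble5_center in the frame of jar between 0.005 and 0.105 m), for 0.2 s.
At the end, for the whole second after the job is handed in: all six marbles lie inside the jar, which stands upright and still (within 0.1 rad); the cup stands released, still and upright (within 0.1 rad) on the notebook pile, its axis within 40 mm of the pile's centre (all of step 3 and angle between each of jar, cup's own z axis and vertical below 0.1 rad and horizontal distance between cup and notebooks below 0.04 m and contact force between cup and notebooks above 0.3 N and linear speed of each of cup, jar below 0.03 m/s); the robot touches nothing.
It fails at once if the cup is dropped (moves faster than 0.35 m/s while not held: a fall of over 6 mm) (linear speed of cup above 0.35 m/s and contact force between the fingers and cup below 0.05 N).
It fails at once if the cup is pressed on the notebook pile with more than 30 N (contact force between cup and notebooks above 30 N).
It fails at once if the jar is pushed more than 30 mm or tipped more than 0.3 rad (distance of jar from where it was at the start of the episode above 0.03 m or angle between jar's own z axis and vertical above 0.3 rad).
It fails at once if a bystander (abacus, stapler, pencil pot, jar cap, eraser) is moved more than 25 mm (distance of any of abacus, stapler, pencil_pot, jar_cap, eraser from where it was at the start of the episode above 0.025 m).
It also fails if it takes over 56 s, if anything falls off the work surface, if the arm or the gripper's body presses on something with over 40 N, if the wrist force passes 120 N, or if a joint passes its speed limit or range.

ROBOT

A 6-joint arm with a two-finger parallel gripper is mounted at the origin on the work surface. World frame = base frame: x ahead of the robot, y to its left, z up, the work surface at z = 0. Lengths are in mm, angles in rad, forces in N, time in s.
With the tool pointing down it reaches from about 300 to 775 mm from the base axis. Payload 14.6 kg.
Tool frame: the origin (TCP) lies between the finger pads; the fingertips stand manip.nose_length ahead of it and the grasp point (between the pads) lies 11 mm behind it (manip.nose_length is the distance from the TCP to the fingertips, in mm); z points along the fingers, y is the line along which they close (so a half turn about z gives the same grasp; the last joint's range is limited). The gripper opens to 94 mm and grips with 3 to 60 N. Pads are 16 mm wide; open, the fingers measure 119 mm over their backs; the gripper's body (75 mm by 177 mm) begins 78 mm behind the grasp point.
Start: joints at [1.214, 0.3, 1.521, -0, 1.321, -0.067], TCP at [157.166, 527.056, 189.046] pointing down, gripper open.
Joint ranges: [-3.03, 3.03], [-0.79, 2.21], [0.23, 2.52], [-1.04, 4.18], [0, 3.07], [-2.55, 2.55]. Speed limits (rad/s): [2.22, 2.22, 2.57, 3.14, 3.14, 3.14].

INTERFACE

Orientations are given as [roll, pitch, yaw] about the fixed x, y, z axes, in that order (R = Rz(yaw) Ry(pitch) Rx(roll)).
In Python, from cell import manip, cams, job gives the robot as it stands.
- The arm moves only by the tool jog_arm, never from a script. Its argument "commands" is a list of rows, each an object of numbers: "dx", "dy", "dz": the shift along the tool's x, y, z each as a share of 40 mm, from -1 to 1; "ax", "ay", "az": the turn, a rotation vector about the tool's x, y, z each as a share of 10 degrees, from -1 to 1; "gripper": the closure, from 0 (fully open) to 1 (shut). A call has 1 to 10 rows; each row shifts and turns the commanded pose from where the row before left it, along the tool's axes as they then stand; what a row does not reach is not made up. A row lasts 1/8 s, in which the tool goes at most 62.5 mm and 10.7 degrees, less where a joint would pass 70% of its speed; a pose out of reach is approached as far as the arm can. A call with a number of a shift or a turn outside -1 to 1 is refused whole. A call with a gripper value outside its range is refused whole. The fingers move at their own pace and stop on an object; "squeeze" is the grip in N (left out, the last holds). Time passes only in rows, so rows that do not move let the fingers close. It gives the time, the measured TCP pose, the force, the opening and the grip force at its end, in the units of the state.
- manip.read_state(): the state, without advancing time (a new reading comes with each control period).
- cams.camera(name): name is "scene" or "top" or "wrist"; returns a dict with "image" (420x560x3 uint8, red, green, blue), "fx", "fy", "cx", "cy" (pixels), "world_to_cam" (4x4, takes a point from world to camera coordinates). Camera axes: x right, y down, z forward; pixel columns grow to the right and rows downward; lengths in mm; the calibration is good to about 2 mm. A picture is of the moment at which its call begins. There is no depth.
- job.sign_off(): hands the job in; it is judged then, once.
The state is a dict: "clock": time; "joints": joint angles; "qd": joint speeds; "effort": joint torques, N m; "eef_pos": TCP position; "eef_rot": TCP orientation; "wrist_force": force on the tool from outside, world axes, zero at the start; "moment": the same for the moment, N m; "finger_gap": finger opening in mm; "finger_force": force on a finger pad.
Only numpy, scipy, OpenCV 4.12 (cv2) and the standard library are available. Lean on these libraries where they do the work, as an engineer would, in place of code of your own. Each camera call takes 0.05 s, during which the arm holds its last target. There are 200 camera calls.

## Working session

There is one attempt and no reset: what is moved stays moved. The work goes in short steps, Python scripts to look and compute and a tool call to move; the robot and the scene stay as the last step left them, time stands still between calls to the robot, and variables do not carry over. Pictures are saved under pics/ and viewed, at most 10 in all, crops included, and the job is handed in when it is done.

Besides the shell and the picture viewer there is one more tool, called after "Emit:" as name([rows], argument=value, ...), one row to a line, values as JSON. jog_arm: Moves the arm, as the interface text tells. Shift numbers are shares of 40 mm and turn numbers shares of 10 degrees, none past 1 either way. Its arguments: {"type":"object","properties":{"commands":{"type":"array"},"squeeze":{"type":"number"}},"required":["commands"]}

```bash
mkdir -p pics; ls; cat > h.py <<'E'
import numpy as np, cv2
from cell import manip, cams, job
def shot(n,f):
    c=cams.camera(n); cv2.imwrite('pics/'+f+'.png',c['image'][:,:,::-1]); np.savez('pics/'+f+'.npz',**{k:np.array(v) for k,v in c.items()}); return c
def ray(c,u,v):
    M=np.array(c['world_to_cam']); R=M[:3,:3]; o=-R.T@M[:3,3]
    d=R.T@np.array([(u-c['cx'])/c['fx'],(v-c['cy'])/c['fy'],1]); return o,d
def atz(c,u,v,z):
    o,d=ray(c,u,v); return o+d*(z-o[2])/d[2]
def proj(c,p):
    M=np.array(c['world_to_cam']); q=M[:3,:3]@np.array(p)+M[:3,3]; return [c['fx']*q[0]/q[2]+c['cx'],c['fy']*q[1]/q[2]+c['cy']]
E
python3 - <<'E'
from h import *
for n in ('scene','top'):
    c=shot(n,n+'0'); print(n,ray(c,280,210))
print(manip.read_state(), manip.nose_length)
E
```

```text
pics
scene (array([823.4832524 , 477.80120883, 941.94969643]), array([-0.25977523, -0.4332317 , -0.86311649]))
top (array([ 483.24160203,   47.584792  , 1198.8102072 ]), array([ 7.10538541e-02, -4.56615430e-04, -9.97586892e-01]))
{'clock': 0.1, 'joints': array([ 1.21441796e+00,  3.00431935e-01,  1.52150298e+00,  1.76359080e-05,
        1.32071065e+00, -6.65529891e-02]), 'qd': array([-0.00068271, -0.0029366 , -0.00045906,  0.0007989 ,  0.00143681,
       -0.0010504 ]), 'effort': array([ 1.10098656e-03, -5.32646656e+01, -3.53281903e+01,  7.08679436e-02,
        2.36534845e-02, -1.96967187e-05]), 'eef_pos': array([157.06778537, 526.83522711, 188.54086428]), 'eef_rot': array([-3.14054321e+00, -8.70676434e-05,  2.85176285e+00]), 'wrist_force': array([-0.17524543, -0.28472186, -0.13126467]), 'moment': array([ 0.00346924,  0.00400355, -0.02433077]), 'finger_force': 0.0, 'finger_gap': 93.93471866610047} 8.0
```

View pics/scene0.png

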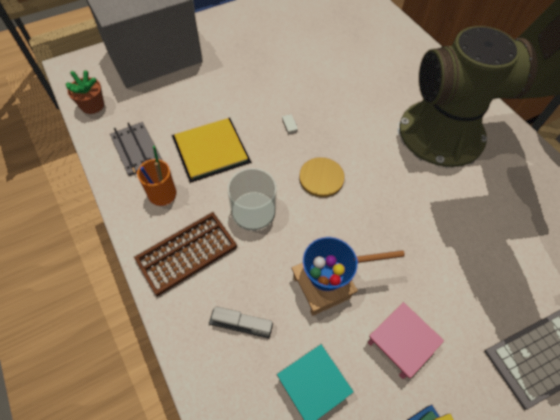

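View pics/top0.png

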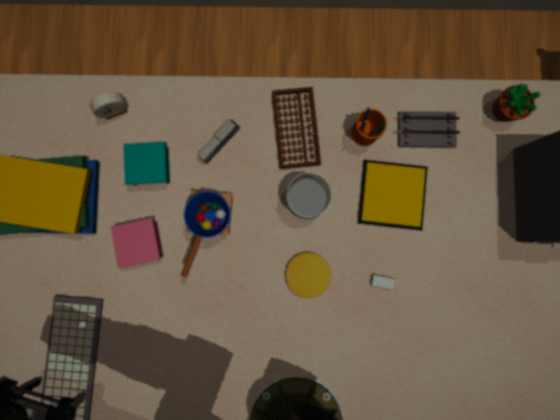

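The scene picture shows the blue cup with its marbles at (330,265), its handle to (403,254), the jar at (252,200), the pile on its black mat at (211,148). In the top picture the cup is at (208,213), handle tip (184,274), jar (307,196), pile (393,194).
Possible mix-ups (top picture):
- **Cup:** the orange pot at (369,126) is the only other cup shape.
- **Stand:** pink at (136,242) and turquoise at (146,163) are decoys. The pale wood one at (208,213) is right.
- **Pile:** the other yellow books at (40,193) have no black mat, so I take (393,194).
- **Jar:** clear glass at (307,196). The brass cap is at (308,274).

Next is a close crop to check the choice.

```bash
python3 - <<'E'
import cv2
a=cv2.imread('pics/top0.png')[150:290,165:265]; b=cv2.imread('pics/top0.png')[150:250,280:435]
s=cv2.imread('pics/scene0.png')
import numpy as np
A=cv2.resize(a,None,fx=4,fy=4,interpolation=3); 
B=cv2.resize(b,None,fx=2.5,fy=2.5,interpolation=3)
C=cv2.resize(s[230:320,285:415],None,fx=3,fy=3,interpolation=3)
im=np.zeros((560,800,3),np.uint8); im[:560,:400]=A; im[:250,400:400+387]=B; im[260:530,400:790]=C
cv2.imwrite('pics/crop0.png',im)
E
```

```text
Traceback (most recent call last):
ValueError: could not broadcast input array from shape (250,388,3) into shape (250,387,3)
```

```bash
python3 - <<'E'
import cv2, numpy as np
t=cv2.imread('pics/top0.png'); s=cv2.imread('pics/scene0.png')
im=np.zeros((560,800,3),np.uint8)
im[:560,:400]=cv2.resize(t[150:290,165:265],(400,560),interpolation=3)
im[:250,400:787]=cv2.resize(t[150:250,280:435],(387,250),interpolation=3)
im[260:530,400:790]=cv2.resize(s[230:320,285:415],(390,270),interpolation=3)
cv2.imwrite('pics/crop0.png',im)
E
```

```text
(no output)
```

View pics/crop0.png

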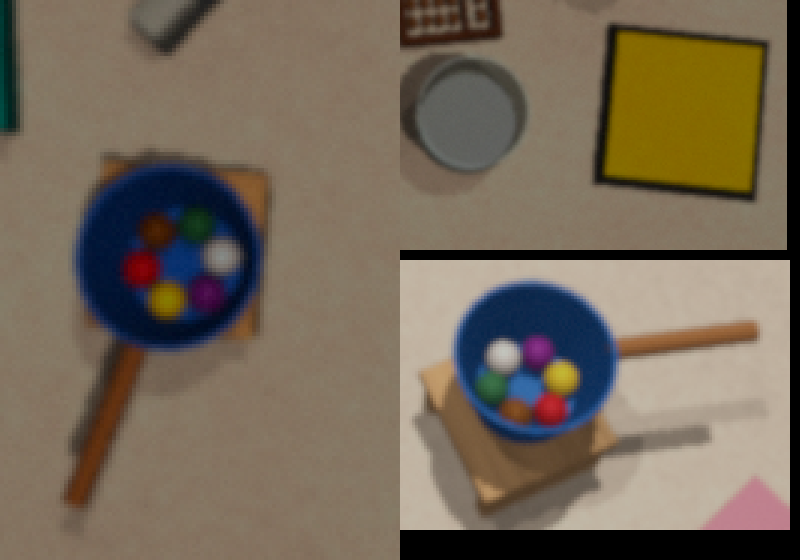

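The crop confirms it: a blue cup with six marbles on the pale wood stand. In full top pixels, the rim centre is (207.3,214.3), the handle tip (183.8,274.5), the jar mouth (308,195.2), and the mat centre (393,195).

```bash
python3 - <<'E'
from h import *
np.set_printoptions(precision=1,suppress=True)
T=dict(np.load('pics/top0.npz')); S=dict(np.load('pics/scene0.npz'))
def tri(a,b):
    o1,d1=ray(T,*a);o2,d2=ray(S,*b); A=np.array([d1,-d2]).T
    t=np.linalg.lstsq(A,o2-o1,rcond=None)[0]; p,q=o1+d1*t[0],o2+d2*t[1]; return (p+q)/2,np.linalg.norm(p-q)
ct=atz(T,207.3,214.3,132); cs=atz(S,330.3,263.3,132); print('cup',ct,cs,tri((207.3,214.3),(330.3,263.3)))
ht=atz(T,183.8,274.5,120); hs=atz(S,403.3,253.7,120); print('tip',ht,hs,np.linalg.norm((ht-ct)[:2]),np.linalg.norm((hs-cs)[:2]))
for c,h in((ct,ht),(cs,hs)): print('hdir',np.degrees(np.arctan2(*(h-c)[[1,0]])))
print('jar',atz(T,308,195.2,110),'scene',atz(S,252,192,110),atz(S,254,211,6))
for p in [(280+(x-400)/2.5,150+y/2.5) for x,y in((610,25),(768,43),(755,200),(597,183))]: print('mat',atz(T,*p,2))
print('matc',atz(T,393,195,2))
# pile top corners by colour
for c,n,r in((T,'t',(155,235,350,435)),(S,'s',(110,185,165,260))):
    im=c['image'][r[0]:r[1],r[2]:r[3]]; hsv=cv2.cvtColor(im,cv2.COLOR_RGB2HSV)
    m=cv2.inRange(hsv,(20,150,60),(32,255,255)); k=max(cv2.findContours(m,0,1)[0],key=cv2.contourArea)
    q=cv2.minAreaRect(k); mo=cv2.moments(k); p=(mo['m10']/mo['m00']+r[2],mo['m01']/mo['m00']+r[0]); print(n,p,q,cv2.contourArea(k))
    if n=='t': a=p
    else: print(tri(a,p))
    for z in(11,22,33): print(z,atz(c,*p,z))
w=cams.camera('wrist'); print(ray(w,280,210), manip.read_state()['eef_pos'])
for z in (0,):print('cap',atz(T,308,274,18),'stapler',atz(T,217,141,40),'pot',atz(T,369,126,90),'abacus',atz(T,297,128,20),'eraser',atz(T,383,282,16))
E
```

```text
cup [546.6 225.1 132. ] [550.1 232.6 132. ] (array([546.5, 228. , 118.9]), np.float64(2.150626298883569))
tip [399.  280.8 120. ] [397.1 284.7 120. ] 157.68951678835498 161.6381638292084
hdir 159.33334502792565
hdir 161.19976716207134
jar [598.9 -22.9 110. ] scene [607.1 -13.6 110. ] [601.9 -21.1   6. ]
mat [ 710.7 -185.2    2. ]
mat [ 692.6 -361.1    2. ]
mat [ 518.  -343.8    2. ]
mat [ 534.6 -170.     2. ]
matc [ 613.7 -265.     2. ]
t (393.43793421755817, 194.10634990040325) ((43.664634704589844, 39.01829528808594), (60.73733901977539, 59.30173110961914), 6.340191841125488) 3430.5
11 [ 615.2 -263.9   11. ]
22 [ 614. -261.   22.]
33 [ 612.8 -258.1   33. ]
s (209.62825735531845, 147.315098609764) ((45.398529052734375, 36.711631774902344), (46.816246032714844, 62.223690032958984), 70.615478515625) 2577.5
(array([ 616.1, -265.8,    4.1]), np.float64(0.3452241758467109))
11 [ 617.8 -260.4   11. ]
22 [ 620.2 -251.7   22. ]
33 [ 622.7 -243.    33. ]
(array([ 89.3, 547.5, 384.4]), array([ 0.2, -0.1, -1. ])) [157.1 526.9 188.6]
cap [396.  -30.1  18. ] stapler [750.6 219.4  40. ] pot [ 783.6 -181.5   90. ] abacus [794.4   2.8  20. ] eraser [ 376.8 -231.9   16. ]
```

Emit:
jog_arm([
  {"az":0.31},
  {"dx":-0.987,"dy":-0.417},
  {"dx":-0.987,"dy":-0.417},
  {"dx":-0.987,"dy":-0.417},
  {"dx":-0.987,"dy":-0.417},
  {"dx":-0.987,"dy":-0.417},
  {"dx":-0.987,"dy":-0.417},
  {"dx":-0.987,"dy":-0.417},
  {"dx":-0.987,"dy":-0.417},
  {"dx":-0.987,"dy":-0.417},
], squeeze=60)

```text
schema error: expected keys dx, dy, dz, ax, ay, az, gripper
```

Emit:
jog_arm([
  {},
  {},
])

```text
schema error: expected keys dx, dy, dz, ax, ay, az, gripper
```

```bash
python3 - <<'E'
from h import *
c=shot('wrist','w1'); im=c['image'][:,:,::-1]
s=manip.read_state(); print(s['eef_pos'],s['eef_rot'],s['joints'],s['clock'])
o=cv2.resize(im,None,fx=1.4,fy=1.4); cv2.imwrite('pics/w1b.png',o)
E
```

```text
[157.12129764 526.90983094 188.7192173 ] [-3.14093028e+00 -4.42290382e-05  2.85177603e+00] [ 1.21438290e+00  3.00236521e-01  1.52133478e+00  5.30350596e-08
  1.32068520e+00 -6.65968312e-02] 0.2
```

View pics/w1b.png

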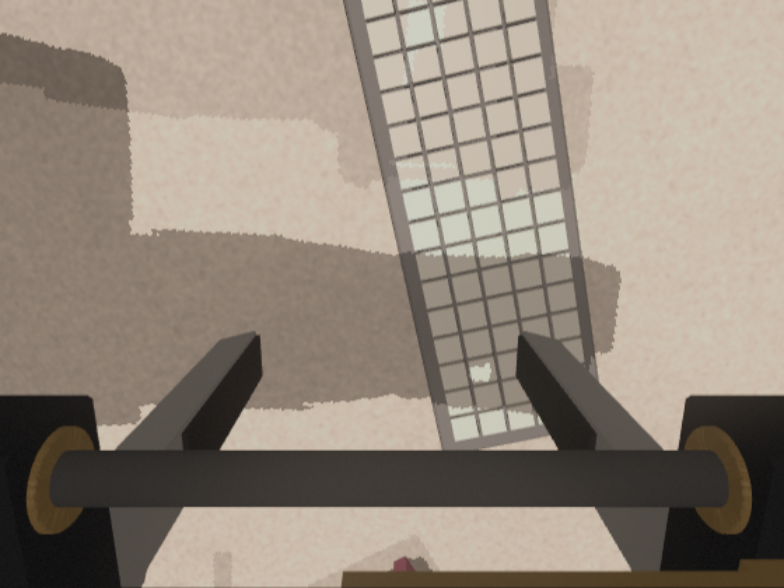

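The move was refused because every key is needed, so this picture only shows the keyboard between the fingers. I'll send the move again.

Emit:
jog_arm([
  {"dx":0,"dy":0,"dz":0,"ax":0,"ay":0,"az":0.31,"gripper":0},
  {"dx":-0.987,"dy":-0.417,"dz":0,"ax":0,"ay":0,"az":0,"gripper":0},
  {"dx":-0.987,"dy":-0.417,"dz":0,"ax":0,"ay":0,"az":0,"gripper":0},
  {"dx":-0.987,"dy":-0.417,"dz":0,"ax":0,"ay":0,"az":0,"gripper":0},
  {"dx":-0.987,"dy":-0.417,"dz":0,"ax":0,"ay":0,"az":0,"gripper":0},
  {"dx":-0.987,"dy":-0.417,"dz":0,"ax":0,"ay":0,"az":0,"gripper":0},
  {"dx":-0.987,"dy":-0.417,"dz":0,"ax":0,"ay":0,"az":0,"gripper":0},
  {"dx":-0.987,"dy":-0.417,"dz":0,"ax":0,"ay":0,"az":0,"gripper":0},
  {"dx":-0.987,"dy":-0.417,"dz":0,"ax":0,"ay":0,"az":0,"gripper":0},
  {"dx":-0.987,"dy":-0.417,"dz":0,"ax":0,"ay":0,"az":0,"gripper":0},
], squeeze=60)

```text
clock: 1.45
eef_pos: [442.0, 264.8, 189.0]
eef_rot: [3.142, -0.0, 2.798]
wrist_force: [0.5, 0.8, 0.2]
finger_gap: 94.0
finger_force: 0.0
```

Emit:
jog_arm([
  {"dx":0,"dy":0,"dz":0,"ax":0,"ay":0,"az":0,"gripper":0},
  {"dx":0,"dy":0,"dz":0,"ax":0,"ay":0,"az":0,"gripper":0},
])

```text
clock: 1.7
eef_pos: [440.6, 266.2, 188.9]
eef_rot: [-3.141, -0.0, 2.798]
wrist_force: [-1.1, 0.2, -0.4]
finger_gap: 94.0
finger_force: 0.0
```

```bash
python3 - <<'E'
from h import *
c=shot('wrist','w2'); im=c['image'][:,:,::-1]
s=manip.read_state(); print(s['eef_pos'],s['eef_rot'],s['joints'],s['clock'])
o=cv2.resize(im,None,fx=1.4,fy=1.4); cv2.imwrite('pics/w2b.png',o)
E
```

```text
[440.45705978 266.48465096 188.97619946] [-3.14150859e+00 -2.71994292e-04  2.79836159e+00] [ 4.72866863e-01  2.21685843e-01  1.61965127e+00  1.45849418e-04
  1.30050312e+00 -7.54737373e-01] 1.75
```

View pics/w2b.png

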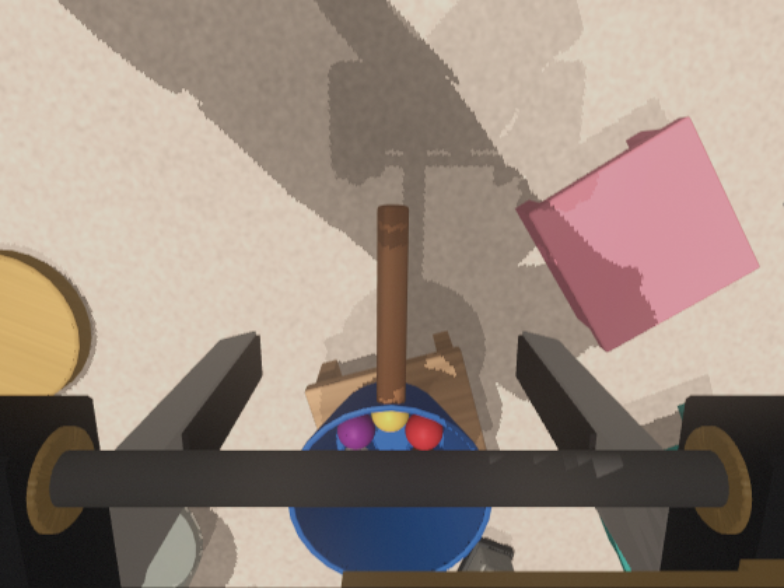

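```bash
python3 - <<'E'
from h import *
w=dict(np.load('pics/w2.npz'))
a=atz(w,393/1.4,212/1.4,120); b=atz(w,391/1.4,385/1.4,120); print(a,b,np.degrees(np.arctan2(*(a-b)[[1,0]])),np.linalg.norm(a-b))
u=(a-b)/np.linalg.norm(a-b); g=a-u*47; print('grip115',g,'cup',a-u*162)
E
```

```text
[399.53615722 283.4475138  120.        ] [488.45953315 250.51202573 120.        ] 159.67635074096034 94.82675340582938
grip115 [443.61020298 267.12334489 120.        ] cup [551.45095324 227.18122949 120.        ]
```

The picture shows the handle running from (392,205) to (391,395), centred between the fingers and in line with the tool. The calibration agrees to within 2 mm. Next I descend and grip.

Emit:
jog_arm([
  {"dx":-0.1,"dy":0.04,"dz":0.5,"ax":0,"ay":0,"az":0.05,"gripper":0},
  {"dx":0,"dy":0,"dz":0.8,"ax":0,"ay":0,"az":0,"gripper":0},
  {"dx":0,"dy":0,"dz":0.7,"ax":0,"ay":0,"az":0,"gripper":0},
  {"dx":0,"dy":0,"dz":0,"ax":0,"ay":0,"az":0,"gripper":0.3},
  {"dx":0,"dy":0,"dz":0,"ax":0,"ay":0,"az":0,"gripper":0.6},
  {"dx":0,"dy":0,"dz":0,"ax":0,"ay":0,"az":0,"gripper":1},
  {"dx":0,"dy":0,"dz":0,"ax":0,"ay":0,"az":0,"gripper":1},
  {"dx":0,"dy":0,"dz":0,"ax":0,"ay":0,"az":0,"gripper":1},
  {"dx":0,"dy":0,"dz":0,"ax":0,"ay":0,"az":0,"gripper":1},
  {"dx":0,"dy":0,"dz":0,"ax":0,"ay":0,"az":0,"gripper":1},
], squeeze=60)

```text
clock: 3.0
eef_pos: [445.4, 266.1, 109.1]
eef_rot: [-3.142, -0.0, 2.789]
wrist_force: [0.4, 1.2, -0.1]
finger_gap: 27.6
finger_force: 0.0
```

Emit:
jog_arm([
  {"dx":0,"dy":0,"dz":0,"ax":0,"ay":0,"az":0,"gripper":1},
  {"dx":0,"dy":0,"dz":0,"ax":0,"ay":0,"az":0,"gripper":1},
  {"dx":0,"dy":0,"dz":0,"ax":0,"ay":0,"az":0,"gripper":1},
  {"dx":0,"dy":0,"dz":0,"ax":0,"ay":0,"az":0,"gripper":1},
  {"dx":0,"dy":0,"dz":0,"ax":0,"ay":0,"az":0,"gripper":1},
])

```text
clock: 3.62
eef_pos: [445.4, 266.1, 109.1]
eef_rot: [3.141, 0.0, 2.789]
wrist_force: [-1.4, 1.3, 2.6]
finger_gap: 0.1
finger_force: 1.2
```

Emit:
jog_arm([
  {"dx":0,"dy":0,"dz":-0.2,"ax":0,"ay":0,"az":0,"gripper":1},
  {"dx":0,"dy":0,"dz":-0.4,"ax":0,"ay":0,"az":0,"gripper":1},
  {"dx":0,"dy":0,"dz":-0.5,"ax":0,"ay":0,"az":0,"gripper":1},
  {"dx":0,"dy":0,"dz":-0.5,"ax":0,"ay":0,"az":0,"gripper":1},
  {"dx":0,"dy":0,"dz":-0.5,"ax":0,"ay":0,"az":0,"gripper":1},
  {"dx":0,"dy":0,"dz":-0.4,"ax":0,"ay":0,"az":0,"gripper":1},
  {"dx":0,"dy":0,"dz":0,"ax":0,"ay":0,"az":0,"gripper":1},
  {"dx":0,"dy":0,"dz":0,"ax":0,"ay":0,"az":0,"gripper":1},
])

```text
clock: 4.62
eef_pos: [445.1, 266.0, 208.5]
eef_rot: [-3.141, -0.001, 2.789]
wrist_force: [0.3, 0.1, -0.0]
finger_gap: 0.5
finger_force: 0.0
```

```bash
python3 - <<'E'
from h import *
s=manip.read_state(); print(s['eef_pos'],s['eef_rot'],s['joints'],s['moment'],s['wrist_force'])
cs=shot('scene','s3')['image'][:,:,::-1]; ct=shot('top','t3')['image'][:,:,::-1]; w=shot('wrist','w3')['image'][:,:,::-1]
im=np.zeros((600,800,3),np.uint8)
im[:300,:400]=cv2.resize(cs[130:330,190:457],(400,300),interpolation=3)
im[:300,400:]=cv2.resize(ct[130:280,150:350],(400,300),interpolation=3)
im[300:,:400]=cv2.resize(w,(400,300),interpolation=3)
cv2.imwrite('pics/m3.png',im)
E
```

```text
[445.14607372 265.95974991 208.48542216] [-3.14098936e+00 -5.43748283e-04  2.78896867e+00] [ 4.67921139e-01  2.15046860e-01  1.58168533e+00 -1.39323558e-05
  1.34567253e+00 -7.50248255e-01] [ 0.01353787 -0.00427439 -0.00120398] [ 0.27305219  0.07887443 -0.01355817]
```

View pics/m3.png

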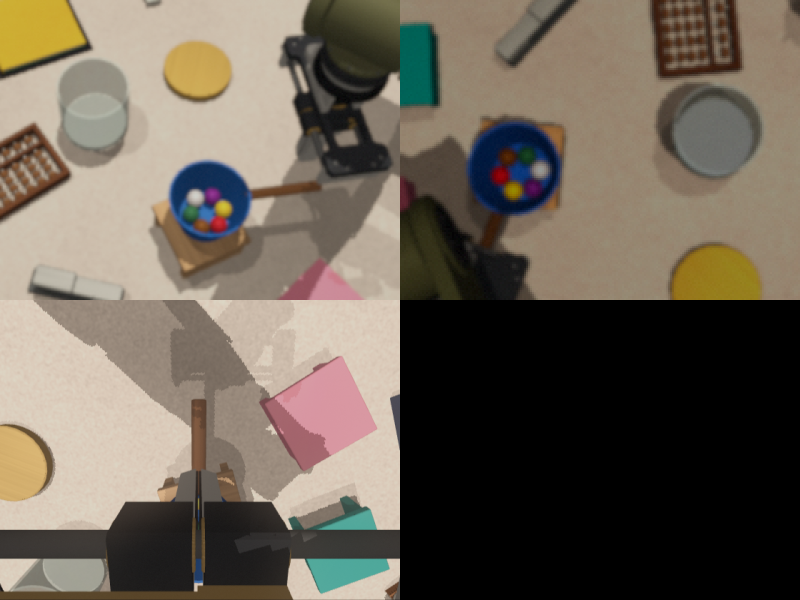

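The cup is still on its stand at crop pixel (208,198), and the fingers closed to 0.1 mm, so the grasp missed. I'll check where the TCP and fingertips project in the pictures.

```bash
python3 - <<'E'
from h import *
from scipy.spatial.transform import Rotation as R
np.set_printoptions(precision=1,suppress=True)
w=dict(np.load('pics/w2.npz')); print('fx',w['fx'],w['world_to_cam'])
p=np.array([440.5,266.5,189]); Rt=R.from_euler('xyz',[np.pi,0,2.798]).as_matrix()
M=w['world_to_cam']; print('cam axes in tool',(M[:3,:3]@Rt).T, 'cam pos in tool', Rt.T@(-M[:3,:3].T@M[:3,3]-p))
for z in(-40,-20,0,8,20): print(z,[proj(w,p+Rt@[0,s*47,z]) for s in(-1,1)])
w=dict(np.load('pics/w3.npz')); p=np.array([445.1,266,208.5]); S=dict(np.load('pics/s3.npz'))
for z in (-80,-11,0,8): print(z,'w',np.array(proj(w,p+Rt@[0,0,z]))/1.4+[0,300],'s',(np.array(proj(S,p+Rt@[0,0,z]))-[190,130])*1.5)
for z in (100,110,120,): print(z,[(np.array(proj(S,[x,y,z]))-[190,130])*1.5 for x,y in ((445,266.5),(399.5,283.5))])
E
```

```text
fx 370.8896805712496 [[   0.3    0.9   -0.  -399.6]
 [   0.9   -0.3    0.2 -339.5]
 [   0.2   -0.1   -1.   311.9]
 [   0.     0.     0.     1. ]]
cam axes in tool [[-0.  -1.  -0.2]
 [ 1.  -0.  -0. ]
 [ 0.  -0.2  1. ]] cam pos in tool [  70.6    0.  -195.8]
-40 [[np.float64(174.25810497249785), np.float64(273.75106461705013)], [np.float64(381.4720473201347), np.float64(273.4791273535331)]]
-20 [[np.float64(184.9454191081684), np.float64(257.1572924782921)], [np.float64(370.7337690206321), np.float64(256.90674697180236)]]
0 [[np.float64(193.63010619399702), np.float64(243.67292056134255)], [np.float64(362.00840741477464), np.float64(243.44090007648427)]]
8 [[np.float64(196.66477797369782), np.float64(238.96110509592054)], [np.float64(358.9596791950887), np.float64(238.73579909772758)]]
20 [[np.float64(200.82683508810968), np.float64(232.49884278115093)], [np.float64(354.7784753416019), np.float64(232.2829489497899)]]
-80 w [198.  530.2] s [316.3 131.5]
-11 w [198.2 479.4] s [302.  157.8]
0 w [198.2 474.3] s [299.9 161.7]
8 w [198.2 470.9] s [298.4 164.4]
100 [array([281.9, 195.6]), array([314.4, 191.3])]
110 [array([283.4, 192.8]), array([316.2, 188.5])]
120 [array([285., 190.]), array([318.1, 185.6])]
```

The open fingertips in the earlier wrist picture are 182 px apart, but 162 px is expected 8 mm ahead of the TCP. That puts the real tips about 15 mm behind the TCP, so the fingers closed above the handle. I'll grip 23 mm lower, which stays clear of everything either way.

Emit:
jog_arm([
  {"dx":0,"dy":0,"dz":0,"ax":0,"ay":0,"az":0,"gripper":0.4},
  {"dx":0,"dy":0,"dz":0,"ax":0,"ay":0,"az":0,"gripper":0.4},
  {"dx":0,"dy":0,"dz":0.3,"ax":0,"ay":0,"az":0,"gripper":0.4},
  {"dx":0,"dy":0,"dz":0.3,"ax":0,"ay":0,"az":0,"gripper":0.4},
  {"dx":0,"dy":0,"dz":0.5,"ax":0,"ay":0,"az":0,"gripper":0.4},
  {"dx":0,"dy":0,"dz":0.5,"ax":0,"ay":0,"az":0,"gripper":0.4},
  {"dx":0,"dy":0,"dz":0.5,"ax":0,"ay":0,"az":0,"gripper":0.4},
  {"dx":0,"dy":0,"dz":0.5,"ax":0,"ay":0,"az":0,"gripper":0.4},
  {"dx":0,"dy":0,"dz":0.46,"ax":0,"ay":0,"az":0,"gripper":0.4},
  {"dx":0,"dy":0,"dz":0,"ax":0,"ay":0,"az":0,"gripper":0.4},
])

```text
clock: 6.02
eef_pos: [444.4, 265.6, 84.9]
eef_rot: [-3.139, -0.002, 2.789]
wrist_force: [0.1, 0.4, 1.0]
finger_gap: 56.4
finger_force: 0.0
```

Emit:
jog_arm([
  {"dx":0,"dy":0,"dz":0,"ax":0,"ay":0,"az":0,"gripper":1},
  {"dx":0,"dy":0,"dz":0,"ax":0,"ay":0,"az":0,"gripper":1},
  {"dx":0,"dy":0,"dz":0,"ax":0,"ay":0,"az":0,"gripper":1},
  {"dx":0,"dy":0,"dz":0,"ax":0,"ay":0,"az":0,"gripper":1},
  {"dx":0,"dy":0,"dz":0,"ax":0,"ay":0,"az":0,"gripper":1},
  {"dx":0,"dy":0,"dz":0,"ax":0,"ay":0,"az":0,"gripper":1},
])

```text
clock: 6.78
eef_pos: [445.4, 266.1, 86.8]
eef_rot: [3.141, 0.0, 2.789]
wrist_force: [-1.3, 0.4, 1.2]
finger_gap: 14.4
finger_force: 60.0
```

Emit:
jog_arm([
  {"dx":0,"dy":0,"dz":-0.1,"ax":0,"ay":0,"az":0,"gripper":1},
  {"dx":0,"dy":0,"dz":-0.2,"ax":0,"ay":0,"az":0,"gripper":1},
  {"dx":0,"dy":0,"dz":-0.2,"ax":0,"ay":0,"az":0,"gripper":1},
  {"dx":0,"dy":0,"dz":-0.2,"ax":0,"ay":0,"az":0,"gripper":1},
  {"dx":0,"dy":0,"dz":0,"ax":0,"ay":0,"az":0,"gripper":1},
  {"dx":0,"dy":0,"dz":0,"ax":0,"ay":0,"az":0,"gripper":1},
])

```text
clock: 7.52
eef_pos: [445.3, 266.0, 114.5]
eef_rot: [-3.141, -0.0, 2.789]
wrist_force: [0.6, -0.3, -2.5]
finger_gap: 14.8
finger_force: 60.0
```

```bash
python3 - <<'E'
from h import *
s=manip.read_state(); print({k:np.round(s[k],3) for k in s})
cs=shot('scene','s4')['image'][:,:,::-1]; w=shot('wrist','w4')['image'][:,:,::-1]
im=np.zeros((600,800,3),np.uint8)
im[:,:400]=cv2.resize(cs[150:330,300:420],(400,600),interpolation=3)
im[:450,400:]=cv2.resize(w[150:,180:380],(400,450),interpolation=3)[:450] if 0 else cv2.resize(w[150:375,180:380],(400,450),interpolation=3)
cv2.imwrite('pics/m4.png',im)
E
```

```text
{'clock': np.float64(7.525), 'joints': array([ 0.468,  0.306,  1.695, -0.   ,  1.14 , -0.75 ]), 'qd': array([-0.001,  0.004,  0.001, -0.   , -0.002,  0.   ]), 'effort': array([ 6.0000e-03, -5.2649e+01, -3.3907e+01, -1.4100e-01, -1.1100e-01,
       -1.0000e-03]), 'eef_pos': array([445.266, 266.007, 114.484]), 'eef_rot': array([-3.141, -0.   ,  2.789]), 'wrist_force': array([ 0.586, -0.31 , -2.54 ]), 'moment': array([0.041, 0.287, 0.018]), 'finger_force': np.float64(59.999), 'finger_gap': np.float64(14.771)}
```

View pics/m4.png

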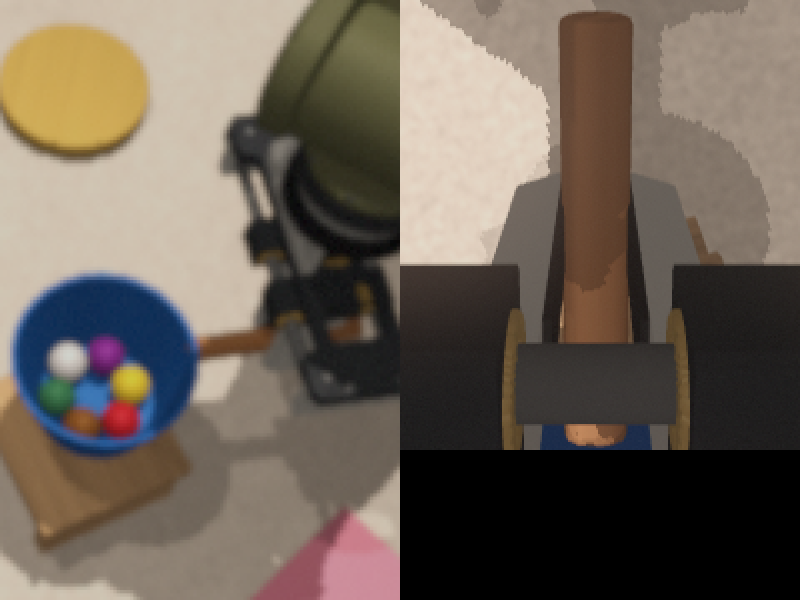

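The cup is held and lifted: its rim in the scene crop is centred near (104,363), with all marbles inside. In the wrist crop the handle lies between the pads, its tip at (596,15).

```bash
python3 - <<'E'
from h import *
w=dict(np.load('pics/w4.npz'));S=dict(np.load('pics/s4.npz'));w2=dict(np.load('pics/w2.npz'))
u=np.array([-.9377,.3473,0]); g=np.array([445.3,266.5,147.7])
for d in(0,2,4,6,8):
  a=np.radians(d); ua=u*np.cos(a)+np.array([0,0,1])*np.sin(a); n=-u*-np.sin(a)*-1+0*u; n=np.array([0,0,np.cos(a)])-u*np.sin(a)
  tip=g+ua*48.6; rim=g-ua*113.4+n*12
  print(d,'tip w',np.round(proj(w,tip),1),'rim s',np.round(proj(S,rim),1))
print('meas tip 278,159; rim 331.2,258.9')
S0=dict(np.load('pics/scene0.npz')); print('before: predicted', np.round(proj(S0,[551.6,227.1,132]),1),'meas 330.3,263.3')
E
```

```text
0 tip w [278.5 165.2] rim s [329.9 256. ]
2 tip w [278.5 165.8] rim s [329.5 256.8]
4 tip w [278.6 166.5] rim s [329.1 257.6]
6 tip w [278.6 167.4] rim s [328.9 258.4]
8 tip w [278.6 168.5] rim s [328.7 259.2]
meas tip 278,159; rim 331.2,258.9
before: predicted [328.3 261.4] meas 330.3,263.3
```

Emit:
jog_arm([
  {"dx":0,"dy":0,"dz":-0.6,"ax":0,"ay":0,"az":0,"gripper":1},
  {"dx":0,"dy":0,"dz":-0.6,"ax":0,"ay":0,"az":0.4,"gripper":1},
  {"dx":0,"dy":0,"dz":0,"ax":0,"ay":0,"az":0.8,"gripper":1},
  {"dx":0,"dy":0,"dz":0,"ax":0,"ay":0,"az":0.9,"gripper":1},
  {"dx":0,"dy":0,"dz":0,"ax":0,"ay":0,"az":0.9,"gripper":1},
  {"dx":0,"dy":0,"dz":0,"ax":0,"ay":0,"az":0.9,"gripper":1},
  {"dx":0,"dy":0,"dz":0,"ax":0,"ay":0,"az":0.9,"gripper":1},
  {"dx":0,"dy":0,"dz":0,"ax":0,"ay":0,"az":0.9,"gripper":1},
  {"dx":0,"dy":0,"dz":0,"ax":0,"ay":0,"az":0.48,"gripper":1},
  {"dx":0,"dy":0,"dz":0,"ax":0,"ay":0,"az":0,"gripper":1},
])

```text
clock: 8.88
eef_pos: [445.3, 266.1, 162.4]
eef_rot: [-3.141, 0.0, 1.711]
wrist_force: [-0.4, -0.3, -1.4]
finger_gap: 15.1
finger_force: 60.0
```

Emit:
jog_arm([
  {"dx":-0.3,"dy":0.23,"dz":0,"ax":0,"ay":0,"az":0,"gripper":1},
  {"dx":-0.6,"dy":0.46,"dz":0,"ax":0,"ay":0,"az":0,"gripper":1},
  {"dx":-0.6,"dy":0.46,"dz":0,"ax":0,"ay":0,"az":0,"gripper":1},
  {"dx":-0.6,"dy":0.46,"dz":0,"ax":0,"ay":0,"az":0,"gripper":1},
  {"dx":-0.6,"dy":0.46,"dz":0,"ax":0,"ay":0,"az":0,"gripper":1},
  {"dx":-0.6,"dy":0.46,"dz":0,"ax":0,"ay":0,"az":0,"gripper":1},
  {"dx":-0.6,"dy":0.46,"dz":0,"ax":0,"ay":0,"az":0,"gripper":1},
  {"dx":-0.6,"dy":0.46,"dz":0,"ax":0,"ay":0,"az":0,"gripper":1},
  {"dx":-0.3,"dy":0.23,"dz":0,"ax":0,"ay":0,"az":0,"gripper":1},
  {"dx":0,"dy":0,"dz":0,"ax":0,"ay":0,"az":0,"gripper":1},
])

```text
clock: 10.12
eef_pos: [618.1, 95.7, 162.2]
eef_rot: [-3.141, -0.0, 1.71]
wrist_force: [-1.1, 0.5, -2.2]
finger_gap: 14.7
finger_force: 60.0
```

Emit:
jog_arm([
  {"dx":0,"dy":0.143,"dz":-0.0125,"ax":-1,"ay":0,"az":0,"gripper":1},
  {"dx":0,"dy":0.143,"dz":-0.0125,"ax":-1,"ay":0,"az":0,"gripper":1},
  {"dx":0,"dy":0.143,"dz":-0.0125,"ax":-1,"ay":0,"az":0,"gripper":1},
  {"dx":0,"dy":0.143,"dz":-0.0125,"ax":-1,"ay":0,"az":0,"gripper":1},
  {"dx":0,"dy":0.143,"dz":-0.0125,"ax":-1,"ay":0,"az":0,"gripper":1},
  {"dx":0,"dy":0,"dz":0,"ax":0,"ay":0,"az":0,"gripper":1},
  {"dx":0,"dy":0,"dz":0,"ax":0,"ay":0,"az":0,"gripper":1},
])

```text
clock: 11.0
eef_pos: [643.0, 101.5, 174.9]
eef_rot: [2.277, -0.002, 1.714]
wrist_force: [1.3, -0.3, -2.1]
finger_gap: 14.3
finger_force: 60.1
```

```bash
python3 - <<'E'
from h import *
s=manip.read_state(); print({k:np.round(s[k],3) for k in ('joints','eef_pos','eef_rot','wrist_force','moment')})
cs=shot('scene','s5')['image'][:,:,::-1]; ct=shot('top','t5')['image'][:,:,::-1]
im=np.zeros((600,800,3),np.uint8)
im[:,:400]=cv2.resize(cs[130:280,200:300],(400,600),interpolation=3)
im[:,400:]=cv2.resize(ct[130:280,250:350],(400,600),interpolation=3)
cv2.imwrite('pics/m5.png',im)
E
```

```text
{'joints': array([ 0.078,  0.183,  1.961,  0.368,  0.144, -0.405]), 'eef_pos': array([643.033, 101.52 , 174.885]), 'eef_rot': array([ 2.277e+00, -2.000e-03,  1.714e+00]), 'wrist_force': array([ 1.31 , -0.332, -2.143]), 'moment': array([0.053, 0.88 , 0.006])}
```

View pics/m5.png

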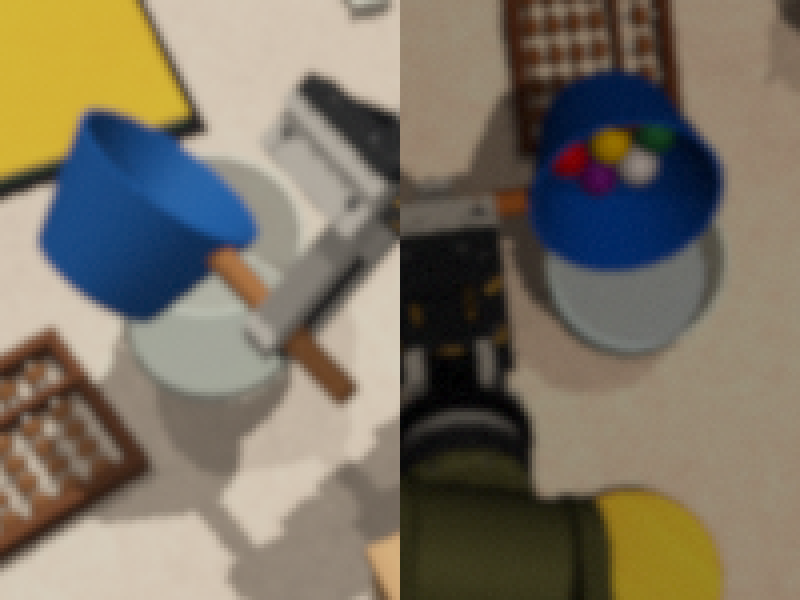

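The cup is held over the jar at a 50° tilt, with all visible marbles inside and the jar mouth at top (308,196). But joint 5 is near its zero limit, so tilting outward can't go on. Instead I'll bring the cup upright again, turn so the handle points at the robot, and tilt sideways using joint 4.

Emit:
jog_arm([
  {"dx":0,"dy":-0.143,"dz":-0.0125,"ax":1,"ay":0,"az":0,"gripper":1},
  {"dx":0,"dy":-0.143,"dz":-0.0125,"ax":1,"ay":0,"az":0,"gripper":1},
  {"dx":0,"dy":-0.143,"dz":-0.0125,"ax":1,"ay":0,"az":0,"gripper":1},
  {"dx":0,"dy":-0.143,"dz":-0.0125,"ax":1,"ay":0,"az":0,"gripper":1},
  {"dx":0,"dy":-0.143,"dz":-0.0125,"ax":1,"ay":0,"az":0,"gripper":1},
  {"dx":0,"dy":0,"dz":-0.2,"ax":0,"ay":0,"az":0,"gripper":1},
  {"dx":0,"dy":0,"dz":0,"ax":0,"ay":0,"az":0,"gripper":1},
])

```text
clock: 11.98
eef_pos: [618.4, 96.8, 171.5]
eef_rot: [-3.14, 0.0, 1.711]
wrist_force: [-0.2, 0.1, -2.6]
finger_gap: 14.8
finger_force: 60.0
```

Emit:
jog_arm([
  {"dx":0,"dy":0,"dz":0,"ax":0,"ay":0,"az":-0.5,"gripper":1},
  {"dx":0,"dy":0,"dz":0,"ax":0,"ay":0,"az":-0.9,"gripper":1},
  {"dx":0,"dy":0,"dz":0,"ax":0,"ay":0,"az":-0.9,"gripper":1},
  {"dx":0,"dy":0,"dz":0,"ax":0,"ay":0,"az":-0.9,"gripper":1},
  {"dx":0,"dy":0,"dz":0,"ax":0,"ay":0,"az":-0.9,"gripper":1},
  {"dx":0,"dy":0,"dz":0,"ax":0,"ay":0,"az":-0.9,"gripper":1},
  {"dx":0,"dy":0,"dz":0,"ax":0,"ay":0,"az":-0.9,"gripper":1},
  {"dx":0,"dy":0,"dz":0,"ax":0,"ay":0,"az":-0.9,"gripper":1},
  {"dx":0,"dy":0,"dz":0,"ax":0,"ay":0,"az":-0.9,"gripper":1},
  {"dx":0,"dy":0,"dz":0,"ax":0,"ay":0,"az":-0.3,"gripper":1},
])

```text
clock: 13.22
eef_pos: [617.5, 96.7, 171.4]
eef_rot: [-3.141, -0.003, 3.111]
wrist_force: [-0.2, -0.3, -2.5]
finger_gap: 14.9
finger_force: 60.0
```

Emit:
jog_arm([
  {"dx":0.3,"dy":-0.2,"dz":0,"ax":0,"ay":0,"az":0,"gripper":1},
  {"dx":0.6,"dy":-0.4,"dz":0,"ax":0,"ay":0,"az":0,"gripper":1},
  {"dx":0.6,"dy":-0.4,"dz":0,"ax":0,"ay":0,"az":0,"gripper":1},
  {"dx":0.6,"dy":-0.4,"dz":0,"ax":0,"ay":0,"az":0,"gripper":1},
  {"dx":0.6,"dy":-0.4,"dz":0,"ax":0,"ay":0,"az":0,"gripper":1},
  {"dx":0.44,"dy":-0.3,"dz":0,"ax":0,"ay":0,"az":0,"gripper":1},
  {"dx":0,"dy":0,"dz":0,"ax":0,"ay":0,"az":0,"gripper":1},
])

```text
clock: 14.1
eef_pos: [488.8, 16.6, 172.1]
eef_rot: [-3.141, -0.003, 3.107]
wrist_force: [0.5, 0.4, -2.2]
finger_gap: 14.5
finger_force: 60.0
```

Emit:
jog_arm([
  {"dx":0,"dy":0.143,"dz":-0.0125,"ax":-1,"ay":0,"az":0,"gripper":1},
  {"dx":0,"dy":0.143,"dz":-0.0125,"ax":-1,"ay":0,"az":0,"gripper":1},
  {"dx":0,"dy":0.143,"dz":-0.0125,"ax":-1,"ay":0,"az":0,"gripper":1},
  {"dx":0,"dy":0.143,"dz":-0.0125,"ax":-1,"ay":0,"az":0,"gripper":1},
  {"dx":0,"dy":0.143,"dz":-0.0125,"ax":-1,"ay":0,"az":0,"gripper":1},
  {"dx":0,"dy":0,"dz":0,"ax":0,"ay":0,"az":0,"gripper":1},
  {"dx":0,"dy":0,"dz":0,"ax":0,"ay":0,"az":0,"gripper":1},
])

```text
clock: 14.98
eef_pos: [490.7, 42.5, 183.1]
eef_rot: [2.273, -0.005, 3.109]
wrist_force: [0.9, 0.1, -2.8]
finger_gap: 14.8
finger_force: 60.1
```

```bash
python3 - <<'E'
from h import *
s=manip.read_state(); print({k:np.round(s[k],3) for k in ('joints','eef_pos','eef_rot','wrist_force','moment')})
cs=shot('scene','s6')['image'][:,:,::-1]; ct=shot('top','t6')['image'][:,:,::-1]
im=np.zeros((600,800,3),np.uint8)
im[:,:400]=cv2.resize(cs[130:280,200:300],(400,600),interpolation=3)
im[:,400:]=cv2.resize(ct[130:280,260:360],(400,600),interpolation=3)
cv2.imwrite('pics/m6.png',im)
E
```

```text
{'joints': array([-0.42 ,  0.343,  1.733,  0.785,  1.514, -2.19 ]), 'eef_pos': array([490.746,  42.486, 183.123]), 'eef_rot': array([ 2.273, -0.005,  3.109]), 'wrist_force': array([ 0.856,  0.114, -2.751]), 'moment': array([-0.708,  0.31 , -0.003])}
```

View pics/m6.png

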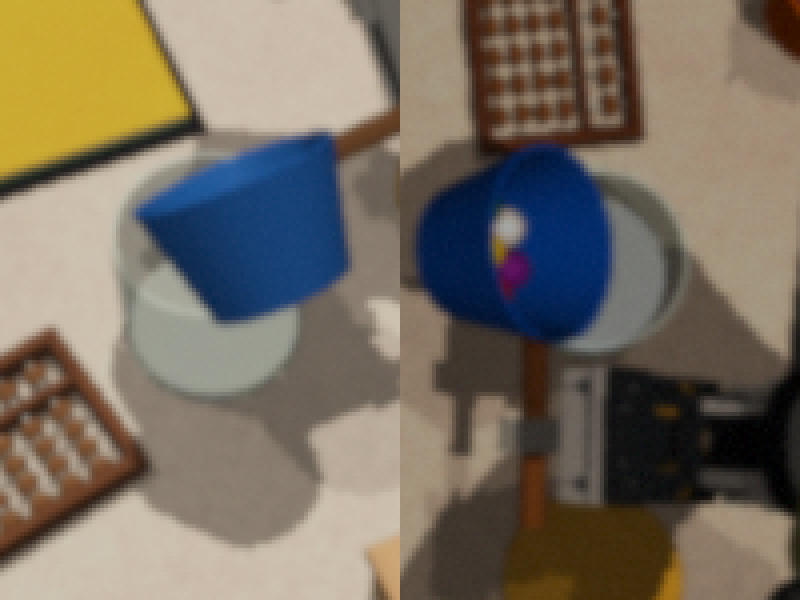

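All six marbles are still in. In the top crop the lip at (610,245) sits just past the jar centre at about (598,261), as planned. Joint 6 is at -2.19 and its limit is -2.55, so I'll fit the kinematics and choose a yaw that can finish the tilt.

```bash
cat > kin.py <<'E'
import numpy as np
from scipy.spatial.transform import Rotation as R
from scipy.optimize import least_squares
def rot(q): return R.from_euler('ZYZYZ',[q[0],q[1]+q[2],q[3],q[4],q[5]+np.pi/2])
def cols(q):
    z=R.from_euler('z',q[0]); a=q[1]; b=q[1]+q[2]
    V=[(1,0,0),(0,0,1),(np.sin(a),0,np.cos(a)),(np.sin(b),0,np.cos(b)),(np.cos(b),0,-np.sin(b))]
    return np.array([z.apply(v) for v in V]+[rot(q).apply([0,0,1])]).T
D=[([1.21438,.300237,1.521335,0,1.320685,-.066597],[157.12,526.91,188.72]),([.472867,.221686,1.61965,0,1.3005,-.754737],[440.457,266.485,188.976]),
([.467921,.215047,1.581685,0,1.345673,-.750248],[445.146,265.96,208.485]),([.468,.306,1.695,0,1.14,-.75],[445.27,266.0,114.48]),
([.078,.183,1.961,.368,.144,-.405],[643.03,101.52,174.885]),([-.42,.343,1.733,.785,1.514,-2.19],[490.746,42.486,183.123])]
A=np.vstack([cols(q) for q,_ in D]); b=np.hstack([p for _,p in D]); X=np.linalg.lstsq(A,b,rcond=None)[0]
LO=np.array([-3.03,-.79,.23,-1.04,0,-2.55]);HI=np.array([3.03,2.21,2.52,4.18,3.07,2.55])
def fk(q): return cols(q)@X
def ik(p,Rt,q0):
    f=lambda q:np.r_[(fk(q)-p)/100,(Rt.inv()*rot(q)).as_rotvec()]
    s=least_squares(f,np.clip(q0,LO+.02,HI-.02),bounds=(LO,HI)); return s.x,np.abs(s.fun).max()
E
python3 - <<'E'
from kin import *
np.set_printoptions(precision=2,suppress=True)
print(X, np.abs(A@X-b).max()); q=D[5][0]; print(rot(q).as_euler('xyz'))
J=np.array([602,-20.]); q0=D[5][0]
for phi in (178,165,150,135,120):
  f=np.radians(phi); tx=np.array([np.cos(f),np.sin(f)]); ty=np.array([np.cos(f-np.pi/2),np.sin(f-np.pi/2)])
  C=J+33*ty; H=np.r_[C+113.4*tx,204]; q=np.array(q0)
  for t in (0,50,80,90,100,110):
    Rt=R.from_euler('z',f)*R.from_euler('x',np.pi)*R.from_euler('x',-np.radians(t))
    q,e=ik(H+Rt.apply([0,0,33]),Rt,q); print(phi,t,H[:2],q,round(e,4))
E
```

```text
Traceback (most recent call last):
  File "kin.py", line 12, in <module>
    A=np.vstack([cols(q) for q,_ in D]); b=np.hstack([p for _,p in D]); X=np.linalg.lstsq(A,b,rcond=None)[0]
                 ~~~~^^^
  File "kin.py", line 8, in cols
    return np.array([z.apply(v) for v in V]+[rot(q).apply([0,0,1])]).T
                                             ~~~^^^
  File "kin.py", line 4, in rot
    def rot(q): return R.from_euler('ZYZYZ',[q[0],q[1]+q[2],q[3],q[4],q[5]+np.pi/2])
                       ~~~~~~~~~~~~^^^^^^^^^^^^^^^^^^^^^^^^^^^^^^^^^^^^^^^^^^^^^^^^^
  File "scipy/spatial/transform/_rotation.pyx", line 1413, in scipy.spatial.transform._rotation.Rotation.from_euler
ValueError: Expected axis specification to be a non-empty string of upto 3 characters, got ZYZYZ
```

```bash
sed -i "s/^def rot.*/def rot(q): return R.from_euler('ZYZ',[q[0],q[1]+q[2],q[3]])*R.from_euler('YZ',[q[4],q[5]+np.pi\/2])/" kin.py
python3 - <<'E'
from kin import *
np.set_printoptions(precision=2,suppress=True)
print(X, np.abs(A@X-b).max()); q=D[5][0]; print(rot(q).as_euler('xyz'))
J=np.array([602,-20.]); q0=D[5][0]
for phi in (178,165,150,135,120):
  f=np.radians(phi); tx=np.array([np.cos(f),np.sin(f)]); ty=np.array([np.cos(f-np.pi/2),np.sin(f-np.pi/2)])
  C=J+33*ty; H=np.r_[C+113.4*tx,204]; q=np.array(q0)
  for t in (0,50,80,90,100,110):
    Rt=R.from_euler('z',f)*R.from_euler('x',np.pi)*R.from_euler('x',-np.radians(t))
    q,e=ik(H+Rt.apply([0,0,33]),Rt,q); print(phi,t,H[:2],q,round(e,4))
E
```

```text
[-84.81 143.82 585.32 501.35  66.85 326.19] 37.28331311957635
[ 2.27 -0.01  3.11]
178 0 [489.82  16.94] [ 0.03  0.21  1.68  0.    1.25 -1.5 ] 0.0
178 50 [489.82  16.94] [-0.41  0.35  1.72  0.8   1.5  -2.18] 0.0
178 80 [489.82  16.94] [-0.52  0.56  1.75  1.11  1.79 -2.4 ] 0.0
178 90 [489.82  16.94] [-0.52  0.63  1.76  1.2   1.9  -2.45] 0.0
178 100 [489.82  16.94] [-0.52  0.71  1.77  1.29  2.   -2.5 ] 0.0
178 110 [489.82  16.94] [-0.49  0.78  1.78  1.38  2.11 -2.53] 0.0
165 0 [501.01  41.23] [ 0.08  0.23  1.66  0.    1.26 -1.23] 0.0
165 50 [501.01  41.23] [-0.38  0.28  1.82  0.9   1.32 -2.06] 0.0
165 80 [501.01  41.23] [-0.51  0.48  1.89  1.27  1.61 -2.4 ] 0.0
165 90 [501.01  41.23] [-0.52  0.57  1.9   1.37  1.73 -2.49] 0.0
165 100 [501.01  41.23] [-0.51  0.65  1.91  1.46  1.85 -2.55] 0.0055
165 110 [501.01  41.23] [-0.49  0.73  1.91  1.53  1.97 -2.55] 0.0554
150 0 [520.29  65.28] [ 0.12  0.26  1.61 -0.    1.27 -0.92] 0.0
150 50 [520.29  65.28] [-0.31  0.21  1.92  1.02  1.07 -1.91] 0.0
150 80 [520.29  65.28] [-0.46  0.41  2.03  1.51  1.39 -2.43] 0.0
150 90 [520.29  65.28] [-0.47  0.5  
[... 272 characters left out ...]
.98  1.12  0.78 -1.74] 0.0
135 80 [545.15  83.52] [-0.34  0.34  2.15  1.83  1.17 -2.51] 0.0
135 90 [545.15  83.52] [-0.36  0.42  2.15  1.88  1.32 -2.55] 0.0504
135 100 [545.15  83.52] [-0.37  0.5   2.14  1.92  1.47 -2.55] 0.1255
135 110 [545.15  83.52] [-0.36  0.58  2.13  1.98  1.63 -2.55] 0.2074
120 0 [573.88  94.71] [ 0.16  0.35  1.49  0.    1.3  -0.36] 0.0
120 50 [573.88  94.71] [-0.05  0.14  2.01  1.15  0.47 -1.5 ] 0.0
120 80 [573.88  94.71] [-0.18  0.29  2.19  2.16  0.91 -2.55] 0.0421
120 90 [573.88  94.71] [-0.22  0.35  2.19  2.17  1.09 -2.55] 0.1095
120 100 [573.88  94.71] [-0.25  0.43  2.19  2.19  1.26 -2.55] 0.1826
120 110 [573.88  94.71] [-0.25  0.52  2.18  2.25  1.45 -2.55] 0.2802
```

Carrying on at yaw 178° keeps every joint in range up to about 100° of tilt. I'll pour slowly.

Emit:
jog_arm([
  {"dx":0,"dy":0.072,"dz":-0.003,"ax":-0.5,"ay":0,"az":0,"gripper":1},
  {"dx":0,"dy":0.072,"dz":-0.003,"ax":-0.5,"ay":0,"az":0,"gripper":1},
  {"dx":0,"dy":0.072,"dz":-0.003,"ax":-0.5,"ay":0,"az":0,"gripper":1},
  {"dx":0,"dy":0.072,"dz":-0.003,"ax":-0.5,"ay":0,"az":0,"gripper":1},
  {"dx":0,"dy":0.043,"dz":-0.001,"ax":-0.3,"ay":0,"az":0,"gripper":1},
  {"dx":0,"dy":0.043,"dz":-0.001,"ax":-0.3,"ay":0,"az":0,"gripper":1},
  {"dx":0,"dy":0.043,"dz":-0.001,"ax":-0.3,"ay":0,"az":0,"gripper":1},
  {"dx":0,"dy":0.043,"dz":-0.001,"ax":-0.3,"ay":0,"az":0,"gripper":1},
  {"dx":0,"dy":0,"dz":0,"ax":0,"ay":0,"az":0,"gripper":1},
  {"dx":0,"dy":0,"dz":0,"ax":0,"ay":0,"az":0,"gripper":1},
])

```text
clock: 16.32
eef_pos: [490.8, 49.9, 199.7]
eef_rot: [1.711, -0.006, 3.109]
wrist_force: [0.3, -0.5, -3.1]
finger_gap: 14.4
finger_force: 60.2
```

Emit:
jog_arm([
  {"dx":0,"dy":0.043,"dz":-0.001,"ax":-0.3,"ay":0,"az":0,"gripper":1},
  {"dx":0,"dy":0.043,"dz":-0.001,"ax":-0.3,"ay":0,"az":0,"gripper":1},
  {"dx":0,"dy":0.043,"dz":-0.001,"ax":-0.3,"ay":0,"az":0,"gripper":1},
  {"dx":0,"dy":0.043,"dz":-0.001,"ax":-0.3,"ay":0,"az":0,"gripper":1},
  {"dx":0,"dy":0,"dz":0,"ax":0,"ay":0,"az":0,"gripper":1},
  {"dx":0,"dy":0,"dz":0,"ax":0,"ay":0,"az":0,"gripper":1},
  {"dx":0,"dy":0,"dz":0,"ax":0,"ay":0,"az":0,"gripper":1},
  {"dx":0,"dy":0,"dz":0,"ax":0,"ay":0,"az":0,"gripper":1},
])

```text
clock: 17.32
eef_pos: [490.9, 50.2, 206.8]
eef_rot: [1.501, -0.005, 3.109]
wrist_force: [-0.1, 0.2, -0.2]
finger_gap: 14.7
finger_force: 60.1
```

```bash
python3 - <<'E'
from h import *
s=manip.read_state(); print({k:np.round(s[k],3) for k in ('joints','eef_pos','eef_rot','wrist_force','moment')})
shot('scene','s7');shot('top','t7')
for n,r in(('s7',(150,250,205,285)),('t7',(160,235,265,335))):
    im=dict(np.load(f'pics/{n}.npz'))['image'][r[0]:r[1],r[2]:r[3]]; hsv=cv2.cvtColor(im,cv2.COLOR_RGB2HSV)
    for nm,lo,hi in(('green',(45,90,30),(85,255,255)),('amber',(8,120,40),(20,255,160)),('red',(172,140,40),(180,255,255)),('yellow',(22,140,60),(32,255,255)),('purple',(138,80,30),(165,255,255))):
        m=cv2.inRange(hsv,lo,hi); k=cv2.findNonZero(m); print(n,nm,0 if k is None else (len(k),k[:,0].mean(0)+[r[2],r[0]]))
E
```

```text
{'joints': array([-0.524,  0.687,  1.731,  1.236,  1.943, -2.459]), 'eef_pos': array([490.85 ,  50.162, 206.751]), 'eef_rot': array([ 1.501, -0.005,  3.109]), 'wrist_force': array([-0.1  ,  0.183, -0.221]), 'moment': array([-0.716,  0.143, -0.029])}
s7 green 0
s7 amber (350, array([220.37142857, 229.11714286]))
s7 red 0
s7 yellow (607, array([220.27347611, 158.40197694]))
s7 purple 0
t7 green 0
t7 amber (284, array([296.88380282, 192.15140845]))
t7 red (28, array([308.03571429, 183.03571429]))
t7 yellow (32, array([305.75  , 191.4375]))
t7 purple (42, array([313.78571429, 207.61904762]))
```

Emit:
jog_arm([
  {"dx":0,"dy":-0.143,"dz":-0.0125,"ax":1,"ay":0,"az":0,"gripper":1},
  {"dx":0,"dy":-0.143,"dz":-0.0125,"ax":1,"ay":0,"az":0,"gripper":1},
  {"dx":0,"dy":-0.143,"dz":-0.0125,"ax":1,"ay":0,"az":0,"gripper":1},
  {"dx":0,"dy":-0.143,"dz":-0.0125,"ax":1,"ay":0,"az":0,"gripper":1},
  {"dx":0,"dy":-0.143,"dz":-0.0125,"ax":1,"ay":0,"az":0,"gripper":1},
  {"dx":0,"dy":-0.143,"dz":-0.0125,"ax":1,"ay":0,"az":0,"gripper":1},
  {"dx":0,"dy":-0.143,"dz":-0.0125,"ax":1,"ay":0,"az":0,"gripper":1},
  {"dx":0,"dy":-0.143,"dz":-0.0125,"ax":1,"ay":0,"az":0,"gripper":1},
  {"dx":0,"dy":-0.143,"dz":-0.0125,"ax":1,"ay":0,"az":0,"gripper":1},
  {"dx":0,"dy":-0.057,"dz":-0.002,"ax":0.4,"ay":0,"az":0,"gripper":1},
])

```text
clock: 18.68
eef_pos: [489.5, 18.2, 171.9]
eef_rot: [-3.139, -0.005, 3.11]
wrist_force: [-0.1, -0.1, -1.4]
finger_gap: 14.8
finger_force: 60.0
```

Emit:
jog_arm([
  {"dx":0,"dy":0,"dz":0,"ax":0,"ay":0,"az":0,"gripper":1},
  {"dx":0,"dy":0,"dz":0,"ax":0,"ay":0,"az":0,"gripper":1},
  {"dx":0,"dy":0,"dz":0,"ax":0,"ay":0,"az":0,"gripper":1},
])

```text
clock: 19.05
eef_pos: [489.4, 16.8, 171.1]
eef_rot: [3.14, -0.006, 3.107]
wrist_force: [-0.9, 0.5, -0.8]
finger_gap: 14.5
finger_force: 60.0
```

The wrist force dropped by about the weight of the marbles (1.2 N). Now I turn and carry the empty cup over the pile.

Emit:
jog_arm([
  {"dx":0,"dy":0,"dz":0,"ax":0,"ay":0,"az":0.7,"gripper":1},
  {"dx":0,"dy":0,"dz":0,"ax":0,"ay":0,"az":0.8,"gripper":1},
  {"dx":0,"dy":0,"dz":0,"ax":0,"ay":0,"az":0.6,"gripper":1},
  {"dx":-0.35,"dy":-0.65,"dz":0,"ax":0,"ay":0,"az":0,"gripper":1},
  {"dx":-0.35,"dy":-0.65,"dz":0,"ax":0,"ay":0,"az":0,"gripper":1},
  {"dx":-0.35,"dy":-0.65,"dz":0,"ax":0,"ay":0,"az":0,"gripper":1},
  {"dx":-0.35,"dy":-0.65,"dz":0,"ax":0,"ay":0,"az":0,"gripper":1},
  {"dx":-0.35,"dy":-0.65,"dz":0,"ax":0,"ay":0,"az":0,"gripper":1},
  {"dx":-0.35,"dy":-0.65,"dz":0,"ax":0,"ay":0,"az":0,"gripper":1},
  {"dx":-0.35,"dy":-0.65,"dz":0,"ax":0,"ay":0,"az":0,"gripper":1},
])

```text
clock: 20.3
eef_pos: [508.8, -189.9, 170.9]
eef_rot: [-3.141, -0.006, 2.741]
wrist_force: [0.6, -0.2, -0.7]
finger_gap: 14.5
finger_force: 60.0
```

Emit:
jog_arm([
  {"dx":-0.35,"dy":-0.65,"dz":0,"ax":0,"ay":0,"az":0,"gripper":1},
  {"dx":0,"dy":0,"dz":0.6,"ax":0,"ay":0,"az":0,"gripper":1},
  {"dx":0,"dy":0,"dz":0.7,"ax":0,"ay":0,"az":0,"gripper":1},
  {"dx":0,"dy":0,"dz":0.7,"ax":0,"ay":0,"az":0,"gripper":1},
  {"dx":0,"dy":0,"dz":0.4,"ax":0,"ay":0,"az":0,"gripper":1},
  {"dx":0,"dy":0,"dz":0,"ax":0,"ay":0,"az":0,"gripper":1},
  {"dx":0,"dy":0,"dz":0,"ax":0,"ay":0,"az":0,"gripper":1},
])

```text
clock: 21.18
eef_pos: [511.8, -218.1, 76.1]
eef_rot: [-3.14, -0.004, 2.742]
wrist_force: [0.6, 0.7, -1.3]
finger_gap: 14.6
finger_force: 60.0
```

```bash
python3 - <<'E'
from h import *
s=manip.read_state(); print({k:np.round(s[k],3) for k in ('eef_pos','eef_rot','wrist_force','moment')})
cs=shot('scene','s8')['image'][:,:,::-1]; ct=shot('top','t8')['image'][:,:,::-1]
im=np.zeros((600,800,3),np.uint8)
im[:,:400]=cv2.resize(cs[90:270,165:285],(400,600),interpolation=3)
im[:300,400:]=cv2.resize(ct[155:245,340:460],(400,300),interpolation=3)
im[300:,400:]=cv2.resize(ct[155:245,250:370],(400,300),interpolation=3)
cv2.imwrite('pics/m8.png',im)
E
```

```text
{'eef_pos': array([ 511.759, -218.1  ,   76.053]), 'eef_rot': array([-3.14 , -0.004,  2.742]), 'wrist_force': array([ 0.598,  0.696, -1.278]), 'moment': array([ 0.028,  0.134, -0.061])}
```

View pics/m8.png

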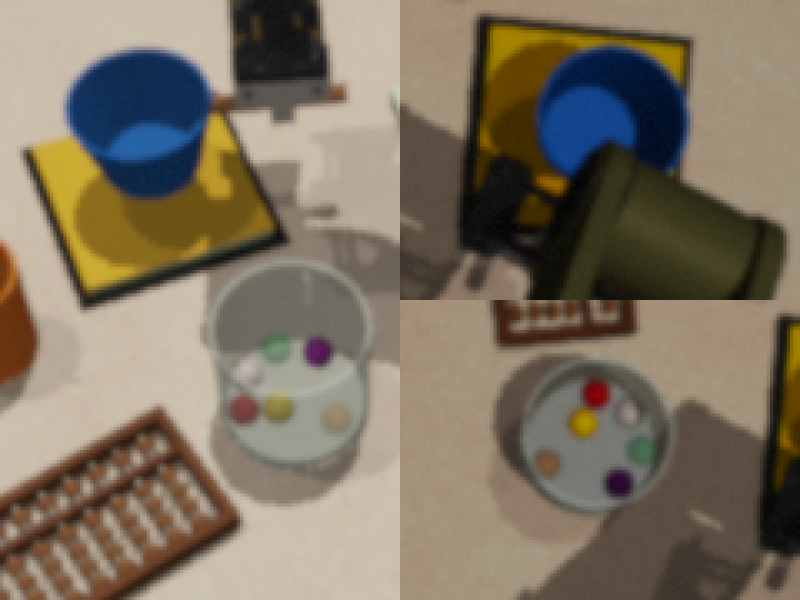

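The last picture shows all six marbles in the jar and the empty cup over the pile. Its rim is at top crop (612,120), which lies within about 6 mm of the pile centre once parallax is taken off. Next I lower it in small steps, watching the force.

Emit:
jog_arm([
  {"dx":0,"dy":0,"dz":0.2,"ax":0,"ay":0,"az":0,"gripper":1},
  {"dx":0,"dy":0,"dz":0.1,"ax":0,"ay":0,"az":0,"gripper":1},
  {"dx":0,"dy":0,"dz":0,"ax":0,"ay":0,"az":0,"gripper":1},
  {"dx":0,"dy":0,"dz":0,"ax":0,"ay":0,"az":0,"gripper":1},
])

```text
clock: 21.78
eef_pos: [511.3, -217.8, 63.1]
eef_rot: [-3.14, -0.005, 2.742]
wrist_force: [0.1, 0.5, -1.5]
finger_gap: 14.4
finger_force: 60.0
```

Emit:
jog_arm([
  {"dx":0,"dy":0,"dz":0.025,"ax":0,"ay":0,"az":0,"gripper":1},
  {"dx":0,"dy":0,"dz":0.025,"ax":0,"ay":0,"az":0,"gripper":1},
  {"dx":0,"dy":0,"dz":0.025,"ax":0,"ay":0,"az":0,"gripper":1},
  {"dx":0,"dy":0,"dz":0.025,"ax":0,"ay":0,"az":0,"gripper":1},
])

```text
clock: 22.28
eef_pos: [511.2, -217.8, 59.0]
eef_rot: [-3.14, -0.005, 2.742]
wrist_force: [-0.4, -0.5, -2.1]
finger_gap: 14.4
finger_force: 60.0
```

Emit:
jog_arm([
  {"dx":0,"dy":0,"dz":0.025,"ax":0,"ay":0,"az":0,"gripper":1},
  {"dx":0,"dy":0,"dz":0.025,"ax":0,"ay":0,"az":0,"gripper":1},
  {"dx":0,"dy":0,"dz":0.025,"ax":0,"ay":0,"az":0,"gripper":1},
  {"dx":0,"dy":0,"dz":0,"ax":0,"ay":0,"az":0,"gripper":1},
])

```text
clock: 22.78
eef_pos: [511.1, -217.7, 55.9]
eef_rot: [-3.14, -0.006, 2.742]
wrist_force: [-0.2, -0.3, -1.0]
finger_gap: 14.4
finger_force: 60.0
```

Emit:
jog_arm([
  {"dx":0,"dy":0,"dz":0.025,"ax":0,"ay":0,"az":0,"gripper":1},
  {"dx":0,"dy":0,"dz":0.025,"ax":0,"ay":0,"az":0,"gripper":1},
  {"dx":0,"dy":0,"dz":0.025,"ax":0,"ay":0,"az":0,"gripper":1},
  {"dx":0,"dy":0,"dz":0,"ax":0,"ay":0,"az":0,"gripper":1},
])

```text
clock: 23.28
eef_pos: [511.1, -217.7, 52.9]
eef_rot: [-3.14, -0.006, 2.742]
wrist_force: [0.0, 0.3, -1.1]
finger_gap: 14.4
finger_force: 60.0
```

Emit:
jog_arm([
  {"dx":0,"dy":0,"dz":0.025,"ax":0,"ay":0,"az":0,"gripper":1},
  {"dx":0,"dy":0,"dz":0.025,"ax":0,"ay":0,"az":0,"gripper":1},
  {"dx":0,"dy":0,"dz":0,"ax":0,"ay":0,"az":0,"gripper":1},
])

```text
clock: 23.65
eef_pos: [511.1, -217.7, 50.9]
eef_rot: [-3.14, -0.006, 2.742]
wrist_force: [0.3, 0.8, -1.6]
finger_gap: 14.4
finger_force: 60.0
```

Emit:
jog_arm([
  {"dx":0,"dy":0,"dz":0.025,"ax":0,"ay":0,"az":0,"gripper":1},
  {"dx":0,"dy":0,"dz":0.025,"ax":0,"ay":0,"az":0,"gripper":1},
  {"dx":0,"dy":0,"dz":0,"ax":0,"ay":0,"az":0,"gripper":1},
])

```text
clock: 24.02
eef_pos: [511.1, -217.7, 48.9]
eef_rot: [-3.14, -0.006, 2.742]
wrist_force: [0.2, 0.1, -0.8]
finger_gap: 14.4
finger_force: 60.0
```

```bash
python3 -c "
from h import *
s=manip.read_state(); print(s['moment'],s['wrist_force'])"
```

```text
[0.06435087 0.11801552 0.0164564 ] [ 0.2226532   0.13995522 -0.80689849]
```

Emit:
jog_arm([
  {"dx":0,"dy":0,"dz":0.025,"ax":0,"ay":0,"az":0,"gripper":1},
  {"dx":0,"dy":0,"dz":0.025,"ax":0,"ay":0,"az":0,"gripper":1},
  {"dx":0,"dy":0,"dz":0,"ax":0,"ay":0,"az":0,"gripper":1},
])

```text
clock: 24.4
eef_pos: [511.1, -217.7, 46.9]
eef_rot: [-3.14, -0.006, 2.742]
wrist_force: [-0.5, -0.9, -1.4]
finger_gap: 14.5
finger_force: 60.0
```

```bash
python3 -c "
from h import *
s=manip.read_state(); print(s['moment'],s['wrist_force'])"
```

```text
[0.06290985 0.17817715 0.00094789] [-0.46301123 -0.94786869 -1.38419122]
```

Emit:
jog_arm([
  {"dx":0,"dy":0,"dz":0.025,"ax":0,"ay":0,"az":0,"gripper":1},
  {"dx":0,"dy":0,"dz":0.025,"ax":0,"ay":0,"az":0,"gripper":1},
  {"dx":0,"dy":0,"dz":0,"ax":0,"ay":0,"az":0,"gripper":1},
])

```text
clock: 24.78
eef_pos: [511.1, -217.8, 45.0]
eef_rot: [-3.14, -0.005, 2.742]
wrist_force: [-0.2, -0.2, -1.4]
finger_gap: 14.5
finger_force: 60.0
```

```bash
python3 -c "
from h import *
s=manip.read_state(); print(s['moment'],s['wrist_force'])"
```

```text
[ 0.03473178  0.06034479 -0.00637925] [-0.19758438 -0.20408056 -1.43516561]
```

Emit:
jog_arm([
  {"dx":0,"dy":0,"dz":0.025,"ax":0,"ay":0,"az":0,"gripper":1},
  {"dx":0,"dy":0,"dz":0,"ax":0,"ay":0,"az":0,"gripper":1},
])

```text
clock: 25.02
eef_pos: [511.1, -217.8, 44.0]
eef_rot: [-3.14, -0.005, 2.742]
wrist_force: [0.4, -0.3, -0.5]
finger_gap: 14.4
finger_force: 60.0
```

```bash
python3 -c "
from h import *
s=manip.read_state(); print(s['moment'],s['wrist_force'])"
```

```text
[ 0.03180125  0.02678828 -0.04522499] [ 0.39264165 -0.29334544 -0.52777508]
```

Emit:
jog_arm([
  {"dx":0,"dy":0,"dz":0.025,"ax":0,"ay":0,"az":0,"gripper":1},
  {"dx":0,"dy":0,"dz":0,"ax":0,"ay":0,"az":0,"gripper":1},
])

```text
clock: 25.28
eef_pos: [511.1, -217.7, 43.0]
eef_rot: [-3.14, -0.005, 2.742]
wrist_force: [0.2, 0.1, 0.6]
finger_gap: 14.7
finger_force: 60.0
```

```bash
python3 -c "
from h import *
s=manip.read_state(); print(s['moment'],s['wrist_force'])"
```

```text
[-0.01171142  0.06021684 -0.0148746 ] [0.1852131  0.06363402 0.5819154 ]
```

Emit:
jog_arm([
  {"dx":0,"dy":0,"dz":0.025,"ax":0,"ay":0,"az":0,"gripper":1},
  {"dx":0,"dy":0,"dz":0,"ax":0,"ay":0,"az":0,"gripper":1},
])

```text
clock: 25.52
eef_pos: [511.1, -217.7, 42.0]
eef_rot: [-3.14, -0.005, 2.742]
wrist_force: [-1.3, -0.3, 0.1]
finger_gap: 14.6
finger_force: 60.0
```

```bash
python3 -c "
from h import *
s=manip.read_state(); print(s['moment'],s['wrist_force'])"
```

```text
[-0.01757619  0.02709851  0.01419998] [-1.30185077 -0.25953118  0.14233006]
```

Emit:
jog_arm([
  {"dx":0,"dy":0,"dz":0.02,"ax":0,"ay":0,"az":0,"gripper":1},
  {"dx":0,"dy":0,"dz":0,"ax":0,"ay":0,"az":0,"gripper":1},
])

```text
clock: 25.78
eef_pos: [511.1, -217.8, 41.4]
eef_rot: [-3.14, -0.005, 2.742]
wrist_force: [-1.0, 0.5, 3.6]
finger_gap: 14.6
finger_force: 60.0
```

```bash
python3 - <<'E'
from h import *
s=manip.read_state(); print(s['moment'],s['wrist_force'])
# rim vs foot: tilt from the cup's blue outline in scene
c=shot('scene','s9')
E
```

```text
[ 0.06550315  0.29237587 -0.00358276] [-1.04651615  0.54380503  3.63540403]
```

Firm contact at about 5 N, with the cup settled flat. Releasing.

Emit:
jog_arm([
  {"dx":0,"dy":0,"dz":0,"ax":0,"ay":0,"az":0,"gripper":1},
  {"dx":0,"dy":0,"dz":0,"ax":0,"ay":0,"az":0,"gripper":1},
  {"dx":0,"dy":0,"dz":0,"ax":0,"ay":0,"az":0,"gripper":0.8},
  {"dx":0,"dy":0,"dz":0,"ax":0,"ay":0,"az":0,"gripper":0.6},
  {"dx":0,"dy":0,"dz":0,"ax":0,"ay":0,"az":0,"gripper":0.5},
  {"dx":0,"dy":0,"dz":0,"ax":0,"ay":0,"az":0,"gripper":0.4},
  {"dx":0,"dy":0,"dz":0,"ax":0,"ay":0,"az":0,"gripper":0.4},
  {"dx":0,"dy":0,"dz":0,"ax":0,"ay":0,"az":0,"gripper":0.4},
], squeeze=5)

```text
clock: 26.82
eef_pos: [511.1, -217.8, 41.2]
eef_rot: [-3.14, -0.005, 2.742]
wrist_force: [-1.0, -0.1, -0.1]
finger_gap: 56.3
finger_force: 0.0
```

Emit:
jog_arm([
  {"dx":0,"dy":0,"dz":-0.2,"ax":0,"ay":0,"az":0,"gripper":0.4},
  {"dx":0,"dy":0,"dz":-0.4,"ax":0,"ay":0,"az":0,"gripper":0.4},
  {"dx":0,"dy":0,"dz":-0.8,"ax":0,"ay":0,"az":0,"gripper":0.4},
  {"dx":0,"dy":0,"dz":-0.8,"ax":0,"ay":0,"az":0,"gripper":0.4},
  {"dx":0,"dy":0,"dz":-0.8,"ax":0,"ay":0,"az":0,"gripper":0.4},
  {"dx":0.8,"dy":0,"dz":-0.5,"ax":0,"ay":0,"az":0,"gripper":0.4},
  {"dx":0.8,"dy":0,"dz":0,"ax":0,"ay":0,"az":0,"gripper":0.4},
  {"dx":0.8,"dy":0,"dz":0,"ax":0,"ay":0,"az":0,"gripper":0.4},
  {"dx":0,"dy":0,"dz":0,"ax":0,"ay":0,"az":0,"gripper":0.4},
  {"dx":0,"dy":0,"dz":0,"ax":0,"ay":0,"az":0,"gripper":0.4},
])

```text
clock: 28.08
eef_pos: [424.1, -180.8, 182.7]
eef_rot: [-3.14, -0.004, 2.742]
wrist_force: [0.9, 0.5, -0.2]
finger_gap: 56.7
finger_force: 0.0
```

```bash
python3 - <<'E'
from h import *
s=manip.read_state(); print(s['eef_pos'],s['wrist_force'])
for n in('scene','top'):
    c=shot(n,n+'9')
    h=cv2.cvtColor(c['image'],cv2.COLOR_RGB2HSV); m=cv2.inRange(h,(102,140,30),(125,255,255))
    n_,l,st,ce=cv2.connectedComponentsWithStats(m)
    for i in range(1,n_):
        if st[i][4]>300: print(n,st[i],ce[i])
    # predicted outline of an upright cup at (616,-262), foot z
    for z in(14,17):
      P=[proj(c,[616+r*np.cos(a),-262+r*np.sin(a),zz]) for r,zz in((40,z),(58,z+72)) for a in np.linspace(0,6.28,60)]
      P=np.array(P); print(z,P.min(0),P.max(0)-P.min(0))
E
```

```text
[ 424.05182946 -180.80084596  182.65821322] [ 0.91103897  0.47700481 -0.21891504]
scene [ 188  114   41   42 1271] [208.76868607 133.20456334]
14 [184.3955518  112.37115294] [44.06556284 45.09421084]
17 [184.1955638  111.59160718] [44.16826369 45.203096  ]
top [ 80 161  18  72 570] [ 91.59649123 196.17719298]
top [ 379  172   43   42 1418] [399.52538787 192.29971791]
14 [377.80811976 168.37504544] [44.99639732 44.76489015]
17 [378.07109924 168.1816455 ] [45.11652111 44.88333177]
```

```bash
python3 -c "
from cell import job
print(job.sign_off())"
```

```text
the job is handed in; nothing more can be done
None
```

The job is handed in (no verdict came back): my last images show all six marbles in the jar and the empty cup standing released and upright within about 10 mm of the pile's centre, set down at about 5 N.

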